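# Take the tool caddy off the sprung-keeper hook

## Robot

A 6-joint arm with a two-finger parallel gripper is mounted at the origin on the work surface. World frame = base frame: x ahead of the robot, y to its left, z up, the work surface at z = 0. Lengths are in mm, angles in degrees, forces in N, time in s.
With the tool pointing down it reaches from about 300 to 850 mm from the base axis. Payload 4.2 kg.
Tool frame: the origin (TCP) lies on the centre line of the jaws, within the pads' length; the fingertips stand 14 mm ahead of it and the grasp point (between the pads) lies 5 mm behind it (env.finger_overhang is the z of the fingertips in the tool frame, in mm); z points along the fingers, y is the line along which they close (so a half turn about z gives the same grasp; the last joint's range is limited). The gripper opens to 91 mm and grips with 3 to 60 N. Pads are 32 mm wide; open, the fingers measure 118 mm over their backs; the gripper's body (76 mm by 178 mm) begins 60 mm behind the grasp point.
Start: joints at [-76.49, 18.312, 89.639, -0, 72.044, -1.146], TCP at [145.488, -556.305, 227.976] pointing down, gripper open.
Joint ranges: [-177.97, 177.97], [-48.28, 115.42], [12.27, 149.76], [-77.06, 257.06], [2.81, 150.46], [-146.56, 146.56]. Speed limits (degrees/s): [147.25, 147.25, 180, 180, 180, 180].

## Interface

Orientations are given as [roll, pitch, yaw] about the fixed x, y, z axes, in that order (R = Rz(yaw) Ry(pitch) Rx(roll)).
In Python, from workcell import sensors, viewer, env gives the robot as it stands. The module is installed in compiled form; this text tells all that it offers.
- The arm moves only by the tool step_arm, never from a script. Its argument "plan" is one flat list of numbers, 6 for each row, row after row: the shift along the tool's x, y, z in cm, then the turn, a rotation vector about the tool's x, y, z in rad. In form: [x, y, z, wx, wy, wz, x, y, z, wx, wy, wz, ...]. A call has 1 to 5 rows; each row shifts and turns the commanded pose from where the row before left it, along the tool's axes as they then stand; what a row does not reach is not made up. A row lasts 1/12 s, in which the tool goes at most 41.7 mm and 7.16 degrees, less where a joint would pass 70% of its speed; a pose out of reach is approached as far as the arm can. A call is refused whole if a number of a shift passes 4.17 or a number of a turn 0.125, either way. A call with a gripper value outside its range is refused whole. "hand" is the finger opening in cm, from 0 to 9.12, set as the call begins (left out, the last holds). The fingers move at their own pace and stop on an object; "newtons" is the grip in N (left out, the last holds). Time passes only in rows, so rows that do not move let the fingers close. It gives the time, the measured TCP pose, the force, the opening and the grip force at its end, in the units of the state.
- sensors.state(): the state, without advancing time (a new reading comes with each control period).
- viewer.grab_frame(name): name is "scene" or "side" or "wrist"; returns a dict with "img" (400x640x3 uint8, red, green, blue), "fx", "fy", "cx", "cy" (pixels), "k1" (the pictures are not rectified: a ray, as slopes to the right and down, at radius r is drawn at 1 + k1 r^2 times it, then the intrinsics apply), "position" and "attitude" of the camera in the world. Camera axes: x right, y down, z forward; pixel columns grow to the right and rows downward; lengths in mm; the calibration is good to about 2 mm. A picture is of the moment at which its call begins. There is no depth.
- env.job_done(): hands the job in; it is judged then, once.
Trained networks look in a picture, given as the dict that the camera call returned (one of the last four; its "shot" number tells which), for a name from the list of things; names that differ only in an ending like _2 or _b are one class to them, and where a whole thing is asked for, a point or a joint stands for the part that bears it (a point fixed in the world has none). Each returns a list of dicts, best first, with "score" (0 to 1); they miss things now and then, are a little off and sometimes report something else, mostly with a low value. They report only what shows in the picture. A call takes as long as a camera call.
- viewer.boxes_of(name, picture): "location" ([column, row] in pixels, amid what is visible of it).
- viewer.pinpoint(name, picture): "location" ([column, row] in pixels: a listed point, or the origin of a listed thing).
The state is a dict: "time_s": time; "qpos": joint angles; "qvel": joint speeds; "effort": joint torques, N m; "ee_pos": TCP position; "ee_rot": TCP orientation; "force": force on the tool from outside, world axes, zero at the start; "torque": the same for the moment, N m; "gripper_width": finger opening in mm; "gripper_force": force on a finger pad.
Only numpy, scipy, OpenCV 4.12 (cv2) and the standard library are available. Lean on these libraries where they do the work, as an engineer would, in place of code of your own. Each camera call takes 0.05 s, during which the arm holds its last target. There are 200 camera calls.

## Task

The potter's tool caddy hangs on the forked bench hook, where a sprung keeper shuts the gap behind its cross-bar and keeps it under the hook's lips. Take it by its wooden grip, press its bar gently back against the keeper until the keeper comes to its stop and the bar is out from under the lips, then lift it off while keeping the keeper pressed, without straining the hook as you press and lift (stay under 22 N), and set it down gently and upright in the middle of the round wooden bat, let go of it, and leave the pots and jar on the bench alone.

Things in the scene. Friction and masses are not known exactly. Their poses are not given: they have to be found in the camera images.
- hook_seat (a point): Fixed forked bench hook: the point midway between its two prongs, level with the seat the bar rests on (150 mm above the bench), at the inner face of the prongs' upturned ends. z up; +x level along the prongs, from the upturned ends to the post: the way the keeper is pressed. Prongs 12 mm wide, centred at y = -42 and +42 mm, undersides 14 mm below the seat.
- hook: The same hook, whole; origin on the bench below hook_seat, same axes. Grey post from x = 104 to 136 mm, up to 18 mm above the seat; base plate 10 mm thick, 110 mm wide, x = -25 to 136 mm. A clamped steel jaw has a lip over each prong, underside 16 mm, top 26 mm above the seat, reaching forward to x = -26 mm. Its setting is not measured: lip noses at x = 6 to 30 mm, so the bar has to travel 8.5 to 32.5 mm to the stop.
- hook_throat (a point): Point fixed on the hook, 20 mm along +x of hook_seat, 10 mm higher: where the keeper works. The keeper, two sprung steel blocks (tops 21 mm above the seat), is met 0 to 24 mm behind the bar, yields from 4 N, takes 7.4 N at its hard stop 8.5 mm on; there the bar's near face is 2.5 mm past the lip noses. Rubbing on the seat adds up to 5 N, unless the bar is first eased up 1 to 2 mm: then 12 N surely means the stop.
- caddy_grip (a point): Centre of the upright wooden grip on top of the hanging tool caddy: 20 mm (x) by 24 mm (y) by 60 mm tall. As it hangs, the grip's lower end is 30 mm above the hook's seat (4 mm above the lips), z is up and x agrees with the hook's x. The caddy's underside lies 180 mm below this point.
- caddy_bar (a point): Centre of the caddy's square steel cross-bar, 12 x 12 mm, 112 mm long along y, 54 mm below the grip's centre. At the start it lies across both prongs against their upturned ends (centre 6 mm along the hook's +x, 6 mm above the seat).
- caddy: The caddy, 0.35 to 0.65 kg; origin: centre of the tray's underside, 30 mm above the bench as it hangs. Tray 90 (x) by 130 (y) by 45 mm high, stem 12 x 14 mm. The tray's rim hangs 61 mm below the prongs' undersides and is wider than the fork: once the bar is lifted over the lips (26 to 55 mm), draw it out along the hook's -x by at least 100 mm before raising it further.
- bat_top (a point): Centre of the top face of the fixed round wooden wheel bat, 230 mm across, 18 mm thick, lying on the bench.
- jar_mid (a point): Bystander: lidded white glaze jar, 72 mm across, 95 mm tall; point at half height.
- beaker_mid (a point): Bystander: terracotta beaker, 80 mm across, 90 mm tall; point at half height.
- bowl_mid (a point): Bystander: white bowl, 130 mm across, 55 mm tall; point at half height.

How it is judged:
By the outcome, as a careful person would: the job done as asked, in the order asked, and still so for the second after the job is handed in, with the robot touching nothing.
It also fails if it takes over 72 s, if anything falls off the work surface, if the arm or the gripper's body presses on something with over 40 N, if the wrist force passes 120 N, or if a joint passes its speed limit or range.

## Working session

There is one attempt and no reset: what is moved stays moved. The work goes in short steps, Python scripts to look and compute and a tool call to move; the robot and the scene stay as the last step left them, time stands still between calls to the robot, and variables do not carry over. Pictures are saved under pics/ and viewed, at most 10 in all, crops included, and the job is handed in when it is done.

Besides the shell and the picture viewer there is one more tool, called by a JSON object that holds its "api" and its "payload". step_arm: Moves the arm, as the interface text tells. Its arguments: {"type":"object","properties":{"plan":{"type":"array","items":{"type":"number"}},"hand":{"type":"number"},"newtons":{"type":"number"}},"required":["plan"]}

```bash
mkdir -p pics; cat > h.py <<'E'
import numpy as np, cv2
from scipy.spatial.transform import Rotation as R
from scipy.optimize import least_squares
from workcell import sensors, viewer, env
def cam(p):
    a=np.array(p["attitude"],float)
    M=a if a.shape==(3,3) else (R.from_euler('xyz',a,degrees=True).as_matrix() if a.size==3 else None)
    return M,np.array(p["position"],float)
def proj(p,X):
    M,o=cam(p); c=M.T@(np.array(X,float)-o); u=c[:2]/c[2]; u=u*(1+p["k1"]*(u@u))
    return np.array([p["fx"]*u[0]+p["cx"],p["fy"]*u[1]+p["cy"]])
def ray(p,px):
    M,o=cam(p); d=np.array([(px[0]-p["cx"])/p["fx"],(px[1]-p["cy"])/p["fy"]]); u=d.copy()
    for _ in range(20): u=d/(1+p["k1"]*(u@u))
    v=M@np.array([u[0],u[1],1]); return o,v/np.linalg.norm(v)
def tri(obs):
    A=np.zeros((3,3));b=np.zeros(3);L=[ray(*o) for o in obs]
    for o,v in L:
        P=np.eye(3)-np.outer(v,v);A+=P;b+=P@o
    X=np.linalg.solve(A,b)
    return X,[np.linalg.norm((np.eye(3)-np.outer(v,v))@(X-o)) for o,v in L]
def atz(p,px,z):
    o,v=ray(p,px); return o+v*(z-o[2])/v[2]
E
python3 - <<'E'
from h import *
P={n:viewer.grab_frame(n) for n in("scene","side","wrist")}
for n,p in P.items():
    cv2.imwrite(f"pics/{n}0.png",p["img"][:,:,::-1]); print(n,{k:v for k,v in p.items() if k!="img"})
for t in "hook_seat hook hook_throat caddy_grip caddy_bar caddy bat_top jar_mid beaker_mid bowl_mid".split():
    D={n:viewer.pinpoint(t,p) for n,p in P.items()}
    print(t,{n:[(np.round(d["location"],1).tolist(),round(d["score"],2)) for d in v[:2]] for n,v in D.items()})
    o=[(P[n],D[n][0]["location"]) for n in("scene","side") if D[n]]
    if len(o)==2: print("   ",*[np.round(x,1) for x in tri(o)])
print(sensors.state())
E
python3 -c "
import cv2,numpy as np
a=[cv2.imread(f'pics/{n}0.png') for n in('scene','side')]
cv2.imwrite('pics/both.png',cv2.resize(np.vstack(a),(480,600)))"
```

```text
scene {'fx': 389.5384225894555, 'fy': 389.5384225894555, 'cx': 313.877121596571, 'cy': 195.17477169545054, 'k1': -0.07156353812147212, 'position': array([1551.48389715, -484.25312583,  867.97648191]), 'attitude': array([-125.29161247,   -0.12703068,   62.38259179]), 'shot': 1}
side {'fx': 368.47349868152094, 'fy': 368.47349868152094, 'cx': 322.67344703934594, 'cy': 199.67777747942966, 'k1': -0.050215541540336986, 'position': array([ 502.65511257, -991.61377866,  757.98179689]), 'attitude': array([-121.46117853,   -0.19515157,   -6.74872729]), 'shot': 2}
wrist {'fx': 332.58170402507955, 'fy': 332.58170402507955, 'cx': 317.35411143002653, 'cy': 204.41434107421935, 'k1': -0.051224924781293764, 'position': array([ 214.88423555, -538.03301703,  385.41994918]), 'attitude': array([ 1.65317492e+02,  6.54058186e-02, -7.53214241e+01]), 'shot': 3}
hook_seat {'scene': [([363.1, 168.9], 0.67), ([178.6, 257.1], 0.48)], 'side': [], 'wrist': []}
hook {'scene': [([363.5, 199.6], 0.88)], 'side': [([304.7, 201.4], 0.77)], 'wrist': []}
    [579.1 239.   -1.5] [1.8 1.8]
hook_throat {'scene': [([374.3, 16
[... 1005 characters left out ...]
.6   12.6] [1.6 1.6]
{'time_s': 1.65, 'qpos': array([-7.64903428e+01,  1.83122136e+01,  8.96381995e+01,  5.65888538e-04,
        7.20442857e+01, -1.14628229e+00]), 'qvel': array([ 0.06584102,  0.00848258,  0.00974036, -0.05803576, -0.04176095,
        0.03681043]), 'effort': array([-1.17478234e-03, -4.12342608e+01, -2.32226282e+01,  7.25972210e-02,
        3.78049538e-02, -1.38574148e-05]), 'ee_pos': array([ 145.48803621, -556.31119063,  227.97821318]), 'ee_rot': array([ 1.79994689e+02, -4.32184866e-04,  1.46557650e+01]), 'force': array([-0.07922936, -0.53966965,  0.28181026]), 'torque': array([ 0.01748363, -0.01679018,  0.00767183]), 'gripper_force': 0.0, 'gripper_width': 91.21901038874032}
```

View pics/scene0.png

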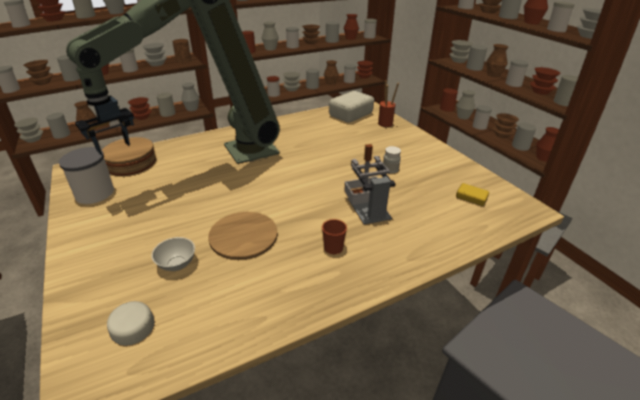

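View pics/side0.png

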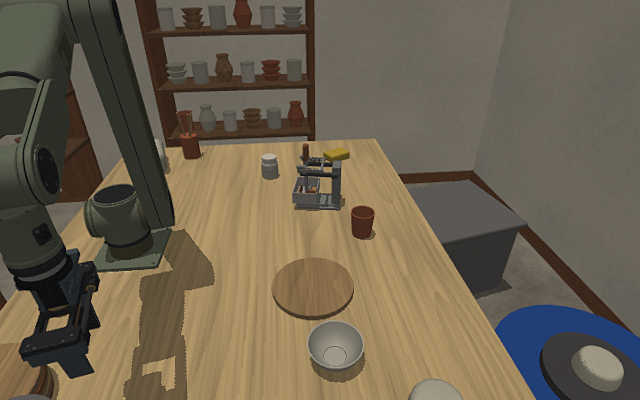

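The side view shows the caddy on its hook at about (310,180), with the post to the right (+x), the jar at (269,167), the beaker at (362,223) and the bat at (313,287). The network reports agree with the picture. Next I move above the hook for a close look.

{"api": "step_arm", "payload": {"plan": [2.7,-2.7,-0.8,0,0,0,2.7,-2.7,-0.8,0,0,0,2.7,-2.7,-0.8,0,0,0,2.7,-2.7,-0.8,0,0,0,2.7,-2.7,-0.8,0,0,0]}}

```text
time_s: 2.07
ee_pos: [242.4, -389.9, 268.3]
ee_rot: [180.0, -0.0, 14.6]
force: [0.4, 0.6, 1.2]
gripper_width: 91.1
gripper_force: 0.0
```

{"api": "step_arm", "payload": {"plan": [2.7,-2.7,-0.8,0,0,0,2.7,-2.7,-0.8,0,0,0,2.7,-2.7,-0.8,0,0,0,2.7,-2.7,-0.8,0,0,0,2.7,-2.7,-0.8,0,0,0]}}

```text
time_s: 2.48
ee_pos: [338.8, -225.0, 308.6]
ee_rot: [180.0, -0.0, 14.6]
force: [0.6, -1.1, 0.5]
gripper_width: 91.0
gripper_force: 0.0
```

{"api": "step_arm", "payload": {"plan": [2.7,-2.7,-0.8,0,0,0,2.7,-2.7,-0.8,0,0,0,2.7,-2.7,-0.8,0,0,0,2.7,-2.7,-0.8,0,0,0,2.7,-2.7,-0.8,0,0,0]}}

```text
time_s: 2.9
ee_pos: [435.3, -60.1, 348.7]
ee_rot: [180.0, -0.0, 14.7]
force: [1.1, -1.0, 0.2]
gripper_width: 91.0
gripper_force: 0.0
```

{"api": "step_arm", "payload": {"plan": [2.7,-2.7,-0.8,0,0,0,2.7,-2.7,-0.8,0,0,0,2.7,-2.7,-0.8,0,0,0,2.7,-2.7,-0.8,0,0,0,2.7,-2.7,-0.8,0,0,0]}}

```text
time_s: 3.32
ee_pos: [531.8, 104.7, 388.5]
ee_rot: [180.0, -0.0, 14.7]
force: [2.1, 0.2, -0.2]
gripper_width: 91.6
gripper_force: 0.0
```

{"api": "step_arm", "payload": {"plan": [2.7,-2.7,-0.8,0,0,0,2.7,-2.7,-0.8,0,0,0,0,0,0,0,0,-0.12,0,0,0,0,0,-0.12,0,0,0,0,0,-0.12]}}

```text
time_s: 3.73
ee_pos: [570.2, 169.7, 403.3]
ee_rot: [-180.0, 0.0, 35.7]
force: [-0.2, -0.7, 0.3]
gripper_width: 90.7
gripper_force: 0.0
```

{"api": "step_arm", "payload": {"plan": [0,0,0,0,0,-0.12,0,0,0,0,0,-0.12,0,0,0,0,0,-0.12,0,0,0,0,0,-0.12,0,0,0,0,0,-0.12]}}

```text
time_s: 4.15
ee_pos: [569.9, 168.7, 403.9]
ee_rot: [-180.0, 0.0, 70.0]
force: [0.3, 0.1, 0.0]
gripper_width: 91.5
gripper_force: 0.0
```

{"api": "step_arm", "payload": {"plan": [0,0,0,0,0,-0.12,0,0,0,0,0,-0.12,0,0,0,0,0,-0.12,0,0,0,0,0,0,0,0,0,0,0,0]}}

```text
time_s: 4.57
ee_pos: [569.8, 168.7, 403.9]
ee_rot: [-180.0, 0.0, 90.1]
force: [0.2, -0.5, -0.3]
gripper_width: 91.4
gripper_force: 0.0
```

```bash
cat > look.py <<'E'
from h import *
import sys
P={n:viewer.grab_frame(n) for n in("scene","side","wrist")}
cv2.imwrite(f"pics/{sys.argv[1]}.png",P["wrist"]["img"][:,:,::-1])
for t in "hook_seat hook hook_throat caddy_grip caddy_bar caddy".split():
    D={n:viewer.pinpoint(t,p) for n,p in P.items()}
    print(t,{n:[(np.round(d["location"],1).tolist(),round(d["score"],2)) for d in v[:1]] for n,v in D.items()})
    o=[(P[n],D[n][0]["location"]) for n in D if D[n]]
    if len(o)>1: print("   ",*[np.round(x,1) for x in tri(o)])
s=sensors.state(); print(s["ee_pos"],s["ee_rot"],s["force"],s["time_s"])
E
python3 look.py w1
```

```text
hook_seat {'scene': [([365.9, 167.6], 0.86)], 'side': [([301.5, 162.6], 0.9)], 'wrist': []}
    [575.6 241.7 152.4] [11.1 11.1]
hook {'scene': [], 'side': [([304.1, 201.9], 0.9)], 'wrist': []}
hook_throat {'scene': [([370.5, 164.2], 0.61)], 'side': [([307.8, 164.7], 0.61)], 'wrist': []}
    [593.7 243.8 158. ] [4.5 4.5]
caddy_grip {'scene': [([177.1, 256.0], 0.75)], 'side': [([306.5, 149.8], 0.77)], 'wrist': [([334.0, 122.7], 0.81)]}
    [619.6 -86.5 225.5] [396.1 131.4 323.1]
caddy_bar {'scene': [([372.9, 165.4], 0.72)], 'side': [([307.9, 165.0], 0.91)], 'wrist': [([333.3, 122.4], 0.58)]}
    [594.7 242.1 156.3] [10.9  3.2  9.6]
caddy {'scene': [([362.8, 192.9], 0.65)], 'side': [([305.5, 197.0], 0.79)], 'wrist': [([327.1, 119.6], 0.96)]}
    [582.  233.9  27. ] [6.9 6.4 4.5]
[569.87722891 168.67978113 403.92673194] [1.79996781e+02 4.28880573e-03 9.02851536e+01] [0.57777158 0.15580101 0.41139383] 5.6167
```

View pics/w1.png

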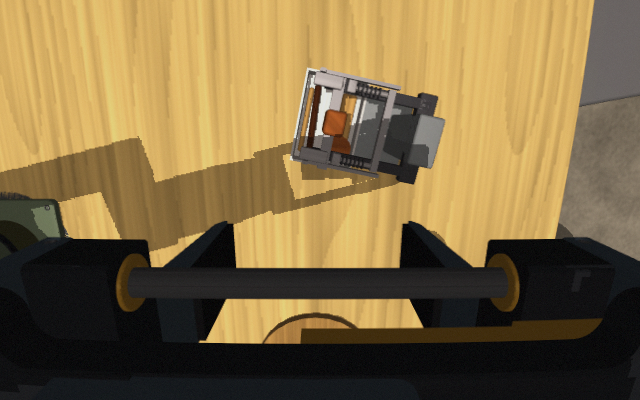

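The wrist view shows the grip top at (335,123) and the post at (427,138). The hook's +x points right and slightly down, so its yaw is about −12°. I'll crop and enlarge to measure it.

```bash
python3 -c "
import cv2
i=cv2.imread('pics/w1.png')[60:195,280:460]; cv2.imwrite('pics/w1c.png',cv2.resize(i,None,fx=4.4,fy=4.4,interpolation=cv2.INTER_CUBIC))"
```

```text
(no output)
```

View pics/w1c.png

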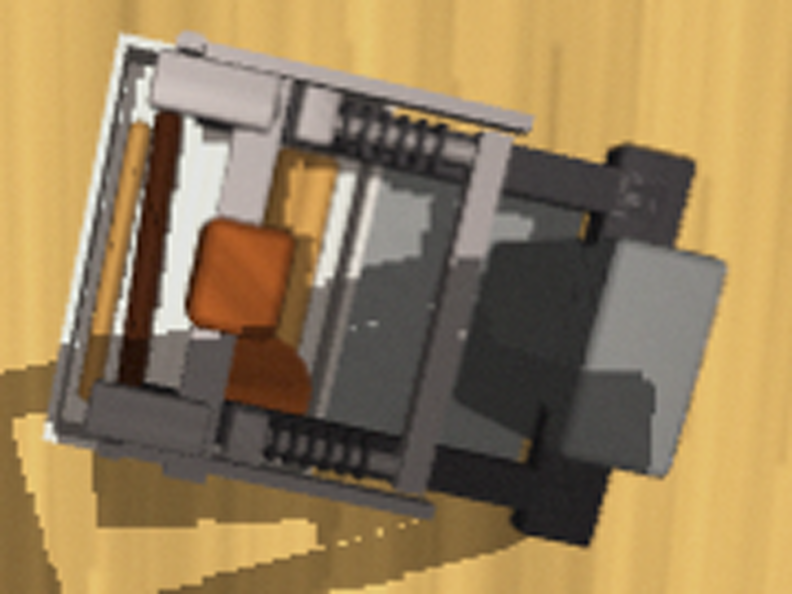

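The crop shows the grip top centred at crop (241,276), the post top with corners (620,240), (722,262), (662,475) and (563,458), and the lips and rails tilted about 13.5°. I'll turn these into world coordinates.

```bash
cat > m.py <<'E'
from h import *
p=viewer.grab_frame("wrist")
f=lambda c,z: atz(p,(280+(c[0]+.5)/4.4-.5,60+(c[1]+.5)/4.4-.5),z)[:2]
def ang(a,b,z):
    d=f(b,z)-f(a,z); return np.degrees(np.arctan2(d[1],d[0])),np.linalg.norm(d)
print("rails",ang((205,45),(530,125),176),ang((90,435),(430,515),176))
print("post",ang((563,458),(620,240),168),ang((662,475),(722,262),168),ang((620,240),(722,262),168))
print("bar nose",ang((205,540-60),(290,80),162))
g=np.mean([f(c,240) for c in((205,222),(293,232),(275,333),(190,320))],0)
po=np.mean([f(c,168) for c in((620,240),(722,262),(662,475),(563,458))],0)
print("grip",g,"post",po,"dist (expect 114)",po-g,np.linalg.norm(po-g),np.degrees(np.arctan2(*(po-g)[::-1])))
print("lip ends top", f((157,85),176),f((275,105),176),f((90,410),176),f((213,432),176))
E
python3 m.py
```

```text
rails (np.float64(-12.518336528991483), np.float64(84.15939057725178)) (np.float64(-12.915248038206672), np.float64(93.111331406589))
post (np.float64(79.06642546223419), np.float64(58.55112108388554)) (np.float64(78.8259821689547), np.float64(57.745160818147475)) (np.float64(-10.72389106323903), np.float64(28.09262660196757))
bar nose (np.float64(78.74057301984779), np.float64(106.58128804759819))
grip [586.07827    235.33388309] post [697.21724865 213.63699792] dist (expect 114) [111.13897865 -21.69688517] 113.2370407715165 -11.04651757062792
lip ends top [567.55179397 281.26961221] [597.14847015 276.68357581] [550.28837563 200.15855951] [582.64523501 194.55777975]
```

{"api": "step_arm", "payload": {"plan": [0,0,0,0,0,0.1,0,0,0,0,0,0.1,2.28,0.09,2.8,0,0,0,2.28,0.09,2.8,0,0,0,2.28,0.09,2.8,0,0,0], "hand": 7}}

```text
time_s: 6.08
ee_pos: [586.1, 235.8, 319.6]
ee_rot: [179.9, -0.1, 78.8]
force: [0.4, -0.7, -0.3]
gripper_width: 70.1
gripper_force: 0.0
```

{"api": "step_arm", "payload": {"plan": [0,0,0,0,0,0,0,0,0,0,0,0]}}

```text
time_s: 6.25
ee_pos: [585.2, 235.7, 317.8]
ee_rot: [-179.8, 0.2, 78.9]
force: [-0.0, -0.2, -0.2]
gripper_width: 70.0
gripper_force: 0.0
```

```bash
python3 look.py w2
```

```text
hook_seat {'scene': [([366.5, 169.1], 0.59)], 'side': [([304.7, 165.0], 0.63)], 'wrist': []}
    [585.5 236.8 148.4] [7.1 7.1]
hook {'scene': [([362.6, 197.3], 0.89)], 'side': [([302.5, 198.8], 0.96)], 'wrist': []}
    [571.8 239.9   7.5] [0.9 0.9]
hook_throat {'scene': [([367.7, 164.9], 0.83)], 'side': [([308.3, 166.3], 0.79)], 'wrist': []}
    [594.3 231.3 158.2] [5.2 5.2]
caddy_grip {'scene': [([369.4, 151.7], 0.73)], 'side': [([308.2, 149.5], 0.95)], 'wrist': [([314.3, 203.1], 0.8)]}
    [591.3 237.6 215.7] [1.9 6.1 6.2]
caddy_bar {'scene': [([367.3, 164.5], 0.64)], 'side': [([306.5, 165.9], 0.93)], 'wrist': [([317.6, 193.3], 0.82)]}
    [587.9 233.6 157.6] [3.8 3.9 1. ]
caddy {'scene': [([365.6, 192.6], 0.57)], 'side': [([306.7, 197.3], 0.56)], 'wrist': [([316.6, 172.6], 0.75)]}
    [586.  235.1  28. ] [10.3  9.4  2.1]
[585.76543018 235.27694418 319.87506287] [-1.79999350e+02  7.24031699e-03  7.88296818e+01] [-0.59406225  0.12363947  0.63498244] 7.3
```

View pics/w2.png

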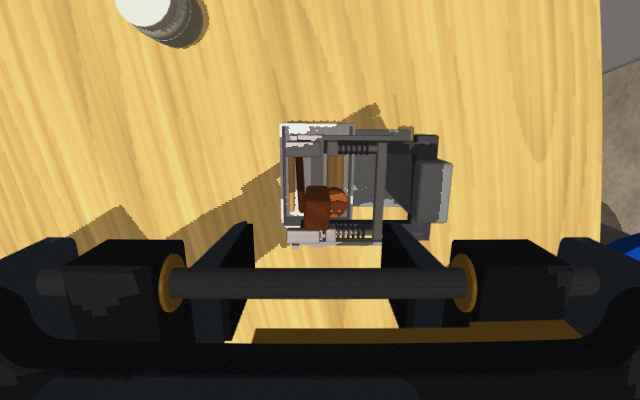

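The view is square to the hook: the rails run level and the bar vertical, with the grip at about (318,205) between the fingers. I'll measure the grip's offset precisely.

```bash
python3 - <<'E'
from h import *
p=viewer.grab_frame("wrist"); s=sensors.state()
im=p["img"].astype(int); r=im[170:250,290:360]
h=cv2.cvtColor(p["img"],cv2.COLOR_RGB2HSV)
m=((h[:,:,0]<14)&(h[:,:,1]>120)&(h[:,:,2]>25))[180:235,300:352]
for row in m[::2]: print(''.join('#' if v else '.' for v in row))
G=np.array([586.,235.3]);T=R.from_euler('xyz',s["ee_rot"],degrees=True).as_matrix()
for c in((10,12),(-10,12),(10,-12),(-10,-12)):
    for z in(240,180):
        X=np.array([*(G+T[:2,1]*c[0]+T[:2,0]*c[1]),z]); print(c,z,proj(p,X).round(1))
E
python3 -c "
import cv2
i=cv2.imread('pics/w2.png')[110:260,260:460]; cv2.imwrite('pics/w2c.png',cv2.resize(i,None,fx=4,fy=4,interpolation=cv2.INTER_CUBIC))"
```

```text
####................................................
####................................................
####................................................
####......###############...........................
#####..#################################............
#####..####################################.........
#####..#####################################........
##############################################......
###############################################.....
##################.#############################....
#################################################...
#################################################...
#################################################...
#################################################...
################################################....
###############################################.....
...#.#########################################......
.....#######################################........
.....###################################............
.....##########################.....................
.....##########################.....................
.....##########################.....................
....###########################.....................
.....##########################.....................
.....##########################.....................
.......#####################........................
....................................................
....................................................
(10, 12) 240 [330.5 200.3]
(10, 12) 180 [328.  184.4]
(-10, 12) 240 [303.4 200.3]
(-10, 12) 180 [306.  184.4]
(10, -12) 240 [330.1 231.1]
(10, -12) 180 [327.7 209.7]
(-10, -12) 240 [303.7 231.1]
(-10, -12) 180 [306.3 209.7]
```

View pics/w2c.png

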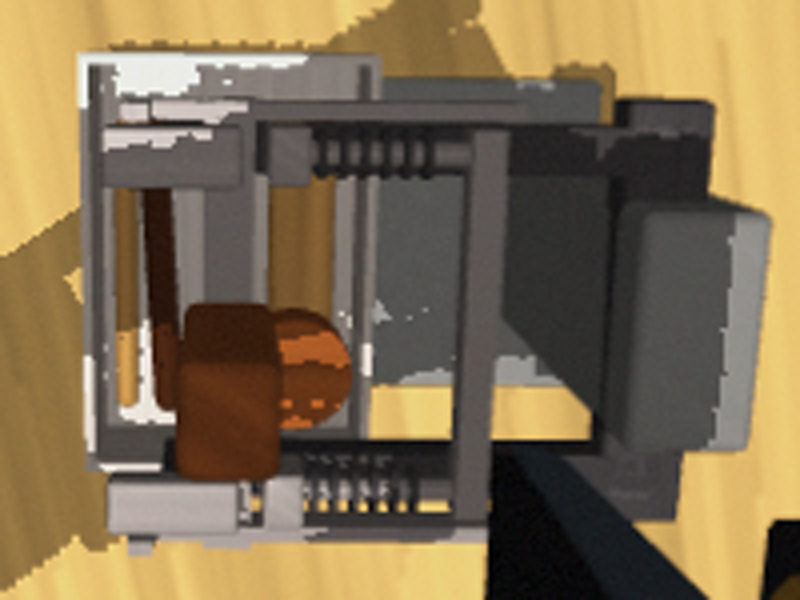

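The grip top face (px 304–330 × 200–230) matches my model for a grip centre at (586,235) to within 1 px. Descending to grasp.

{"api": "step_arm", "payload": {"plan": [0,0,3,0,0,0,0,0,3,0,0,0,0,0,3,0,0,0,0,0,1.5,0,0,0,0,0,1,0,0,0]}}

```text
time_s: 7.77
ee_pos: [584.6, 234.8, 202.2]
ee_rot: [-179.8, 0.1, 78.8]
force: [0.2, 0.2, -0.3]
gripper_width: 70.0
gripper_force: 0.0
```

{"api": "step_arm", "payload": {"plan": [0,0,0,0,0,0,0,0,0,0,0,0]}}

```text
time_s: 7.93
ee_pos: [586.2, 235.4, 205.4]
ee_rot: [180.0, -0.0, 78.8]
force: [0.7, 0.0, -0.6]
gripper_width: 70.2
gripper_force: 0.0
```

{"api": "step_arm", "payload": {"plan": [0,0,0,0,0,0,0,0,0,0,0,0,0,0,0,0,0,0,0,0,0,0,0,0,0,0,0,0,0,0], "hand": 1.5, "newtons": 8}}

```text
time_s: 8.35
ee_pos: [585.9, 235.3, 205.5]
ee_rot: [179.9, -0.0, 78.8]
force: [0.9, 0.1, 0.5]
gripper_width: 39.9
gripper_force: 0.0
```

{"api": "step_arm", "payload": {"plan": [0,0,0,0,0,0,0,0,0,0,0,0,0,0,0,0,0,0,0,0,0,0,0,0,0,0,0,0,0,0]}}

```text
time_s: 8.77
ee_pos: [585.8, 235.2, 204.9]
ee_rot: [-180.0, 0.0, 78.8]
force: [1.4, 0.3, 0.1]
gripper_width: 19.9
gripper_force: 8.0
```

{"api": "step_arm", "payload": {"plan": [0,0,0,0,0,0,0,0,0,0,0,0,0,0,0,0,0,0], "newtons": 40}}

```text
time_s: 9.02
ee_pos: [585.8, 235.2, 204.9]
ee_rot: [180.0, 0.0, 78.8]
force: [-0.7, -0.2, 0.4]
gripper_width: 19.9
gripper_force: 40.0
```

{"api": "step_arm", "payload": {"plan": [0,0,-0.05,0,0,0,0,0,-0.05,0,0,0,0,0,-0.05,0,0,0,0,0,0,0,0,0,0,0,0,0,0,0]}}

```text
time_s: 9.43
ee_pos: [585.6, 235.0, 205.7]
ee_rot: [-179.9, 0.1, 78.8]
force: [1.3, 0.2, -5.8]
gripper_width: 19.7
gripper_force: 40.0
```

{"api": "step_arm", "payload": {"plan": [0,0,-0.05,0,0,0,0,0,-0.03,0,0,0,0,0,0,0,0,0,0,0,0,0,0,0]}}

```text
time_s: 9.77
ee_pos: [585.6, 235.2, 207.2]
ee_rot: [-180.0, 0.0, 78.8]
force: [-0.0, -0.1, -5.5]
gripper_width: 19.3
gripper_force: 40.0
```

```bash
cat > st.py <<'E'
from h import *
F=[];E=[]
s=sensors.state(); T=R.from_euler('xyz',s["ee_rot"],degrees=True).as_matrix()
print(s["time_s"],s["ee_pos"].round(2),"F tool",(T.T@s["force"]).round(2),"tq tool",(T.T@s["torque"]).round(3),"along hook",round(float(T[:,1]@(s["ee_pos"]-[585.8,235.2,205])),2),s["ee_rot"].round(2))
E
python3 st.py
```

```text
9.7667 [585.6  235.19 207.19] F tool [-0.09  0.01  5.5 ] tq tool [-0.236 -0.067  0.048] along hook -0.19 [-1.7998e+02  2.0000e-02  7.8830e+01]
```

{"api": "step_arm", "payload": {"plan": [0,0.1,0,0,0,0,0,0.1,0,0,0,0,0,0.1,0,0,0,0,0,0,0,0,0,0]}}

```text
time_s: 10.1
ee_pos: [588.5, 234.7, 207.2]
ee_rot: [-179.9, 0.0, 78.8]
force: [-0.5, 0.0, -4.2]
gripper_width: 20.1
gripper_force: 40.0
```

{"api": "step_arm", "payload": {"plan": [0,0.1,0,0,0,0,0,0.1,0,0,0,0,0,0.1,0,0,0,0,0,0,0,0,0,0]}}

```text
time_s: 10.43
ee_pos: [590.9, 234.3, 207.2]
ee_rot: [-179.9, 0.0, 78.8]
force: [-5.9, 1.4, -2.5]
gripper_width: 19.9
gripper_force: 40.0
```

```bash
python3 st.py
```

```text
10.4333 [590.91 234.27 207.16] F tool [ 0.2  -6.01  2.54] tq tool [0.995 0.002 0.219] along hook 5.19 [-1.7989e+02  1.0000e-02  7.8810e+01]
```

{"api": "step_arm", "payload": {"plan": [0,0.1,0,0,0,0,0,0.1,0,0,0,0,0,0.1,0,0,0,0,0,0,0,0,0,0]}}

```text
time_s: 10.77
ee_pos: [593.6, 233.7, 207.2]
ee_rot: [-179.9, 0.0, 78.8]
force: [-5.4, 3.0, -1.3]
gripper_width: 19.7
gripper_force: 40.0
```

{"api": "step_arm", "payload": {"plan": [0,0.1,0,0,0,0,0,0.1,0,0,0,0,0,0,0,0,0,0]}}

```text
time_s: 11.02
ee_pos: [595.3, 233.4, 207.1]
ee_rot: [-179.8, 0.0, 78.8]
force: [-6.2, 2.5, -1.8]
gripper_width: 20.1
gripper_force: 40.0
```

```bash
python3 st.py
```

```text
11.0167 [595.26 233.37 207.13] F tool [ 1.23 -6.51  1.84] tq tool [ 1.374 -0.046  0.33 ] along hook 9.63 [-1.7981e+02  2.0000e-02  7.8800e+01]
```

{"api": "step_arm", "payload": {"plan": [0,0.1,0,0,0,0,0,0.1,0,0,0,0,0,0,0,0,0,0]}}

```text
time_s: 11.27
ee_pos: [596.9, 233.1, 207.1]
ee_rot: [-179.8, 0.0, 78.8]
force: [-8.5, 2.4, -1.4]
gripper_width: 20.0
gripper_force: 40.0
```

```bash
python3 st.py
```

```text
11.2667 [596.93 233.06 207.11] F tool [ 0.7  -8.84  1.46] tq tool [ 1.489 -0.069  0.285] along hook 11.33 [-1.7977e+02  2.0000e-02  7.8800e+01]
```

{"api": "step_arm", "payload": {"plan": [0,0.1,0,0,0,0,0,0,0,0,0,0]}}

```text
time_s: 11.43
ee_pos: [597.3, 233.0, 207.1]
ee_rot: [-179.7, 0.0, 78.8]
force: [-7.9, 2.0, -0.9]
gripper_width: 19.8
gripper_force: 40.0
```

```bash
python3 st.py
```

```text
11.4333 [597.32 232.96 207.12] F tool [ 0.43 -8.13  0.94] tq tool [ 1.754 -0.027  0.339] along hook 11.72 [-1.7969e+02  3.0000e-02  7.8790e+01]
```

{"api": "step_arm", "payload": {"plan": [0,0.1,0,0,0,0,0,0,0,0,0,0]}}

```text
time_s: 11.6
ee_pos: [597.5, 232.9, 206.9]
ee_rot: [-179.6, 0.0, 78.8]
force: [-9.3, 2.7, -1.0]
gripper_width: 19.8
gripper_force: 40.0
```

```bash
python3 st.py
```

```text
11.6 [597.52 232.94 206.88] F tool [ 0.89 -9.6   1.06] tq tool [ 2.085 -0.058  0.398] along hook 11.92 [-1.7958e+02  4.0000e-02  7.8780e+01]
```

{"api": "step_arm", "payload": {"plan": [0,0.1,0,0,0,0,0,0.05,0,0,0,0,0,0,0,0,0,0]}}

```text
time_s: 11.85
ee_pos: [597.7, 232.8, 206.8]
ee_rot: [-179.4, 0.1, 78.8]
force: [-11.6, 2.1, 0.6]
gripper_width: 19.7
gripper_force: 40.0
```

```bash
python3 st.py
```

```text
11.85 [597.73 232.84 206.75] F tool [ -0.24 -11.77  -0.48] tq tool [2.645 0.006 0.394] along hook 12.15 [-1.7941e+02  6.0000e-02  7.8780e+01]
```

{"api": "step_arm", "payload": {"plan": [0,0.05,0,0,0,0,0,0,-0.1,0,0,0,0,0,-0.1,0,0,0,0,0,-0.1,0,0,0]}}

```text
time_s: 12.18
ee_pos: [597.7, 232.7, 207.6]
ee_rot: [-179.3, 0.1, 78.8]
force: [-10.7, 2.8, -9.1]
gripper_width: 19.7
gripper_force: 40.0
```

```bash
python3 st.py
```

```text
12.1833 [597.73 232.66 207.56] F tool [  0.66 -10.96   9.22] tq tool [2.292 0.328 0.425] along hook 12.16 [-1.7928e+02  1.3000e-01  7.8780e+01]
```

{"api": "step_arm", "payload": {"plan": [0,0,-0.1,0,0,0,0,0,-0.1,0,0,0,0,0,0,0,0,0]}}

```text
time_s: 12.43
ee_pos: [597.7, 232.4, 209.6]
ee_rot: [-179.3, 0.2, 78.8]
force: [-10.4, 2.8, -8.0]
gripper_width: 20.0
gripper_force: 40.0
```

```bash
python3 st.py
```

```text
12.4333 [597.72 232.45 209.63] F tool [  0.8  -10.62   8.11] tq tool [2.332 0.211 0.462] along hook 12.16 [-1.7927e+02  1.6000e-01  7.8780e+01]
```

{"api": "step_arm", "payload": {"plan": [0,0,-0.1,0,0,0,0,0,-0.1,0,0,0,0,0,0,0,0,0]}}

```text
time_s: 12.68
ee_pos: [597.7, 232.3, 211.6]
ee_rot: [-179.3, 0.2, 78.8]
force: [-11.2, 2.4, -6.5]
gripper_width: 19.8
gripper_force: 40.0
```

```bash
python3 st.py
```

```text
12.6833 [597.71 232.34 211.58] F tool [  0.22 -11.35   6.67] tq tool [2.344 0.116 0.42 ] along hook 12.15 [-1.7927e+02  1.7000e-01  7.8780e+01]
```

Clear of the lips and sliding up freely. I'll continue the lift in two checked stages.

{"api": "step_arm", "payload": {"plan": [0,0,-0.12,0,0,0,0,0,-0.12,0,0,0,0,0,-0.12,0,0,0,0,0,-0.12,0,0,0,0,0,-0.12,0,0,0]}}

```text
time_s: 13.1
ee_pos: [597.7, 232.2, 217.4]
ee_rot: [-179.3, 0.2, 78.8]
force: [-10.8, 1.5, -8.2]
gripper_width: 20.1
gripper_force: 40.0
```

```bash
python3 st.py
```

```text
13.1 [597.73 232.2  217.41] F tool [ -0.62 -10.82   8.38] tq tool [2.336 0.097 0.415] along hook 12.12 [-179.26    0.19   78.78]
```

{"api": "step_arm", "payload": {"plan": [0,0,-0.12,0,0,0,0,0,-0.12,0,0,0,0,0,-0.12,0,0,0,0,0,-0.12,0,0,0,0,0,-0.12,0,0,0]}}

```text
time_s: 13.52
ee_pos: [597.8, 232.2, 223.6]
ee_rot: [-179.3, 0.2, 78.8]
force: [-10.8, 2.9, -8.1]
gripper_width: 20.0
gripper_force: 40.0
```

{"api": "step_arm", "payload": {"plan": [0,0,-0.12,0,0,0,0,0,-0.12,0,0,0,0,0,-0.12,0,0,0,0,0,-0.12,0,0,0,0,0,-0.12,0,0,0]}}

```text
time_s: 13.93
ee_pos: [603.8, 231.8, 232.8]
ee_rot: [179.8, -0.0, 78.8]
force: [-0.6, 0.9, -5.7]
gripper_width: 19.8
gripper_force: 40.0
```

```bash
python3 st.py
```

```text
13.9333 [603.79 231.81 232.77] F tool [ 0.78 -0.78  5.74] tq tool [-0.085 -0.032  0.005] along hook 18.4 [ 1.7981e+02 -3.0000e-02  7.8830e+01]
```

{"api": "step_arm", "payload": {"plan": [0,0,-0.3,0,0,0,0,0,-0.3,0,0,0,0,0,-0.3,0,0,0,0,0,-0.2,0,0,0,0,0,0,0,0,0]}}

```text
time_s: 14.35
ee_pos: [602.9, 232.0, 244.1]
ee_rot: [179.9, -0.0, 78.8]
force: [0.6, -0.5, -4.9]
gripper_width: 20.0
gripper_force: 40.0
```

{"api": "step_arm", "payload": {"plan": [0,-0.5,0,0,0,0,0,-1,0,0,0,0,0,-1.5,0,0,0,0,0,-1.5,0,0,0,0,0,-1.5,0,0,0,0]}}

```text
time_s: 14.77
ee_pos: [541.8, 243.7, 242.9]
ee_rot: [-179.9, 0.0, 78.8]
force: [1.2, 0.4, -5.1]
gripper_width: 19.7
gripper_force: 40.0
```

```bash
python3 st.py
```

```text
14.7667 [541.76 243.68 242.91] F tool [0.65 1.09 5.07] tq tool [-0.047 -0.022  0.025] along hook -44.9 [-1.7993e+02  3.0000e-02  7.8830e+01]
```

{"api": "step_arm", "payload": {"plan": [0,-2,0,0,0,0,0,-2,0,0,0,0,0,-2,0,0,0,0,0,-2,0,0,0,0,0,-1,0,0,0,0]}}

```text
time_s: 15.18
ee_pos: [451.7, 261.0, 243.2]
ee_rot: [-179.8, 0.0, 78.9]
force: [-0.5, 1.1, -3.8]
gripper_width: 19.9
gripper_force: 40.0
```

```bash
python3 - <<'E'
from h import *
from collections import defaultdict
A=defaultdict(list)
W=[]
P={n:viewer.grab_frame(n) for n in("scene","side")}
for t in "bat_top jar_mid beaker_mid bowl_mid".split():
    o=[(p,viewer.pinpoint(t,p)[0]["location"]) for p in P.values() if viewer.pinpoint(t,p)]
    if len(o)==2: print(t,*[np.round(x,1) for x in tri(o)])
    if t=="bat_top": print([atz(p,c,18).round(1) for p,c in o])
cv2.imwrite("pics/s3.png",P["side"]["img"][:,:,::-1])
# bat outline fit in the side view
for n,p in P.items():
    c=proj(p,(559,-229,18)); h=cv2.cvtColor(p["img"],cv2.COLOR_RGB2HSV)
    print(n,c.round(1),h[int(c[1]),int(c[0])])
s=sensors.state(); print(s["ee_pos"],s["ee_rot"],s["force"],s["time_s"])
E
```

```text
bat_top [ 556.4 -228.4   19.8] [2. 2.]
[array([ 556.6, -229.6,   18. ]), array([ 555.9, -223.9,   18. ])]
jar_mid [440.9 474.1  39.3] [0.4 0.4]
beaker_mid [752.3   4.2  49.5] [5. 5.]
bowl_mid [ 595.6 -457.5   30.4] [3.9 3.9]
scene [243.7 230. ] [ 17 137 162]
side [309.9 282. ] [ 17 116 136]
[455.33837035 260.98397306 243.20980615] [1.79994675e+02 3.76795367e-03 7.88227870e+01] [ 0.384766    0.20075521 -4.91719329] 16.0833
```

{"api": "step_arm", "payload": {"plan": [-1,0.4,-0.8,0,0,0,-2,0.8,-0.8,0,0,0,-2.85,1.22,-0.8,0,0,0,-2.85,1.22,-0.8,0,0,0,-2.85,1.22,-0.8,0,0,0]}}

```text
time_s: 16.5
ee_pos: [480.7, 136.4, 284.4]
ee_rot: [179.9, 0.0, 78.9]
force: [0.7, 0.2, -4.8]
gripper_width: 20.1
gripper_force: 40.0
```

{"api": "step_arm", "payload": {"plan": [-2.85,1.22,0,0,0,0,-2.85,1.22,0,0,0,0,-2.85,1.22,0,0,0,0,-2.85,1.22,0,0,0,0,-2.85,1.22,0,0,0,0]}}

```text
time_s: 16.92
ee_pos: [512.7, -15.7, 284.1]
ee_rot: [179.9, 0.0, 78.8]
force: [1.1, 0.2, -6.1]
gripper_width: 19.8
gripper_force: 40.0
```

{"api": "step_arm", "payload": {"plan": [-2.85,1.22,0,0,0,0,-2.85,1.22,0,0,0,0,-2.85,1.22,0,0,0,0,-2.85,1.22,0,0,0,0,-2.85,1.22,0,0,0,0]}}

```text
time_s: 17.33
ee_pos: [544.7, -167.3, 284.0]
ee_rot: [180.0, 0.0, 78.8]
force: [0.5, 0.5, -5.7]
gripper_width: 19.7
gripper_force: 40.0
```

{"api": "step_arm", "payload": {"plan": [-2.85,1.22,0,0,0,0,-2,0.8,0,0,0,0,-1,0.4,0,0,0,0,0,0,0,0,0,0,0,0,0,0,0,0]}}

```text
time_s: 17.75
ee_pos: [557.0, -226.9, 283.3]
ee_rot: [-179.9, -0.1, 78.8]
force: [-0.4, 0.4, -4.8]
gripper_width: 19.9
gripper_force: 40.0
```

```bash
python3 - <<'E'
from h import *
P={n:viewer.grab_frame(n) for n in("scene","side","wrist")}
a=P["side"]["img"][120:380,180:440]; b=P["scene"]["img"][60:320,110:370]
cv2.imwrite("pics/s4.png",cv2.resize(np.hstack([a,b]),(800,400),interpolation=cv2.INTER_CUBIC)[:,:,::-1])
for t in ("bat_top","caddy","caddy_bar","caddy_grip"):
    D={n:viewer.pinpoint(t,p) for n,p in P.items()}
    o=[(P[n],D[n][0]["location"]) for n in D if D[n]]; print(t,{n:(np.round(D[n][0]["location"],1),round(D[n][0]["score"],2)) for n in D if D[n]})
    if len(o)>1: print(*[np.round(x,1) for x in tri(o)])
    if t=="bat_top": print([atz(p,c,18).round(1) for p,c in o])
E
python3 st.py
```

```text
bat_top {'scene': (array([244.2, 229.3]), 0.59), 'side': (array([309.1, 283.5]), 0.75)}
[ 555.7 -227.7   14.6] [2.8 2.8]
[array([ 556.5, -226.4,   18. ]), array([ 556.3, -234.8,   18. ])]
caddy {'scene': (array([240.1, 201.5]), 0.82), 'side': (array([268.8, 165.2]), 0.22), 'wrist': (array([316.3, 186.6]), 0.74)}
[ 543.8 -195.   258.4] [116.3 127.2  19.8]
caddy_bar {'scene': (array([239.5, 173.7]), 0.9), 'side': (array([307.2, 216.8]), 0.68), 'wrist': (array([317.8, 231.9]), 0.94)}
[ 557.5 -222.7  237.7] [4.1 1.9 3.5]
caddy_grip {'scene': (array([328.2, 236.5]), 0.65), 'side': (array([309.9, 196.5]), 0.98), 'wrist': (array([316.1, 264. ]), 0.77)}
[ 639.1 -126.6  187.2] [200.8  78.6 157.5]
18.5 [ 557.48 -227.    283.25] F tool [0.12 0.08 4.75] tq tool [-0.083 -0.018 -0.051] along hook 61.76 [180.     0.    78.83]
```

View pics/s4.png

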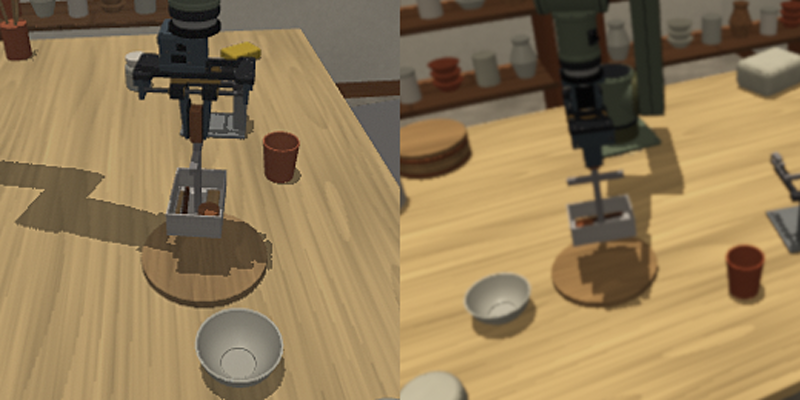

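The caddy hangs over the bat, clear of the bowl and beaker. The stem looks slightly tilted, so I'll compare it with the projection of an upright caddy before lowering.

```bash
python3 - <<'E'
from h import *
P={n:viewer.grab_frame(n) for n in("scene","side")}
s=sensors.state();T=R.from_euler('xyz',s["ee_rot"],degrees=True).as_matrix()
G=s["ee_pos"]-5*T[:,2]; X=T[:,1];Y=T[:,0];Z=np.array([0,0,1.])
tiles=[]
for n,p in P.items():
    im=cv2.resize(p["img"][:,:,::-1],None,fx=4,fy=4,interpolation=cv2.INTER_CUBIC)
    def poly(pts,c):
        q=np.array([(proj(p,G+a*X+b*Y+d*Z)+.5)*4 for a,b,d in pts]).astype(int); cv2.polylines(im,[q],True,c,1)
    poly([(45,65,-135),(-45,65,-135),(-45,-65,-135),(45,-65,-135)],(0,255,0))
    poly([(45,65,-180),(-45,65,-180),(-45,-65,-180),(45,-65,-180)],(0,255,0))
    poly([(0,56,-54),(0,-56,-54)],(255,0,255))
    c=(proj(p,G-100*Z)*4).astype(int); tiles.append(im[c[1]-230:c[1]+230,c[0]-200:c[0]+200])
    q=proj(p,(557,-228,18)); t=[q]
cv2.imwrite("pics/s5.png",np.hstack(tiles))
E
```

```text
(no output)
```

View pics/s5.png

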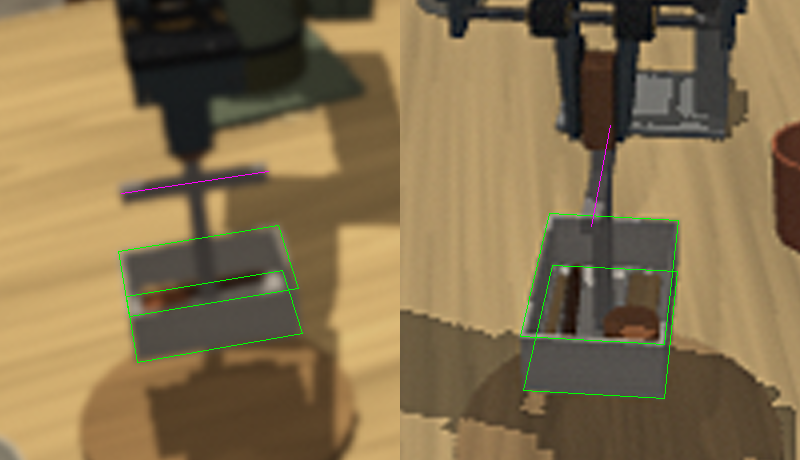

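The upright model overlays the caddy exactly in both views. Lowering.

{"api": "step_arm", "payload": {"plan": [0,0,1.5,0,0,0,0,-0.05,2,0,0,0,0,0,2,0,0,0,0,0,1.5,0,0,0,0,0,0.9,0,0,0]}}

```text
time_s: 19.02
ee_pos: [556.0, -226.6, 202.2]
ee_rot: [-179.8, -0.0, 78.8]
force: [-0.4, -0.3, -4.3]
gripper_width: 19.9
gripper_force: 40.0
```

{"api": "step_arm", "payload": {"plan": [0,0,0,0,0,0,0,0,0.1,0,0,0,0,0,0.1,0,0,0,0,0,0.1,0,0,0,0,0,0.1,0,0,0]}}

```text
time_s: 19.43
ee_pos: [557.5, -227.2, 201.3]
ee_rot: [179.9, 0.0, 78.8]
force: [0.0, -0.4, -5.5]
gripper_width: 19.4
gripper_force: 40.0
```

{"api": "step_arm", "payload": {"plan": [0,0,0.1,0,0,0,0,0,0.1,0,0,0,0,0,0.1,0,0,0,0,0,0,0,0,0]}}

```text
time_s: 19.77
ee_pos: [556.8, -226.9, 197.1]
ee_rot: [-180.0, 0.0, 78.8]
force: [0.2, -0.1, -5.8]
gripper_width: 19.9
gripper_force: 40.0
```

```bash
python3 st.py
```

```text
19.7667 [ 556.85 -226.9   197.08] F tool [-0.1   0.23  5.83] tq tool [-0.047  0.018 -0.045] along hook 61.15 [-179.98    0.     78.83]
```

{"api": "step_arm", "payload": {"plan": [0,0,0.1,0,0,0,0,0,0.05,0,0,0,0,0,0.05,0,0,0,0,0,0,0,0,0]}}

```text
time_s: 20.1
ee_pos: [556.9, -226.9, 195.1]
ee_rot: [-180.0, 0.0, 78.8]
force: [-0.1, 0.4, -4.9]
gripper_width: 19.8
gripper_force: 40.0
```

{"api": "step_arm", "payload": {"plan": [0,0,0.05,0,0,0,0,0,0.05,0,0,0,0,0,0,0,0,0]}}

```text
time_s: 20.35
ee_pos: [556.9, -226.9, 194.1]
ee_rot: [-180.0, 0.0, 78.8]
force: [-0.4, -0.5, -5.6]
gripper_width: 20.2
gripper_force: 40.0
```

```bash
python3 st.py
```

```text
20.35 [ 556.93 -226.91  194.13] F tool [-0.54 -0.27  5.61] tq tool [-0.077 -0.009 -0.025] along hook 61.22 [-179.99    0.     78.83]
```

{"api": "step_arm", "payload": {"plan": [0,0,0.05,0,0,0,0,0,0.05,0,0,0,0,0,0,0,0,0]}}

```text
time_s: 20.6
ee_pos: [556.9, -226.9, 193.1]
ee_rot: [-180.0, 0.0, 78.8]
force: [-0.2, 0.5, -5.2]
gripper_width: 19.7
gripper_force: 40.0
```

```bash
python3 st.py
```

```text
20.6 [ 556.87 -226.92  193.13] F tool [ 0.45 -0.27  5.2 ] tq tool [-0.053 -0.004 -0.024] along hook 61.17 [-179.99    0.     78.83]
```

{"api": "step_arm", "payload": {"plan": [0,0,0.05,0,0,0,0,0,0.05,0,0,0,0,0,0,0,0,0]}}

```text
time_s: 20.85
ee_pos: [557.0, -226.9, 193.0]
ee_rot: [180.0, 0.0, 78.8]
force: [-1.2, 0.9, -0.1]
gripper_width: 19.8
gripper_force: 40.0
```

```bash
python3 st.py
```

```text
20.85 [ 556.97 -226.86  193.01] F tool [ 0.63 -1.32  0.1 ] tq tool [ 0.314 -0.024  0.056] along hook 61.25 [1.7997e+02 1.0000e-02 7.8830e+01]
```

Landed: the bat carries the full weight. Releasing and retreating.

{"api": "step_arm", "payload": {"plan": [0,0,0,0,0,0,0,0,0,0,0,0], "newtons": 5}}

```text
time_s: 21.02
ee_pos: [557.0, -226.8, 193.0]
ee_rot: [180.0, -0.0, 78.8]
force: [-1.2, 1.7, 2.0]
gripper_width: 20.0
gripper_force: 5.0
```

{"api": "step_arm", "payload": {"plan": [0,0,0,0,0,0,0,0,0,0,0,0,0,0,0,0,0,0,0,0,0,0,0,0,0,0,0,0,0,0], "hand": 6}}

```text
time_s: 21.43
ee_pos: [557.2, -227.1, 192.3]
ee_rot: [180.0, 0.0, 78.8]
force: [-0.9, -0.5, -0.0]
gripper_width: 50.7
gripper_force: 0.0
```

{"api": "step_arm", "payload": {"plan": [0,0,0,0,0,0,0,0,0,0,0,0,0,0,0,0,0,0]}}

```text
time_s: 21.68
ee_pos: [557.0, -227.0, 192.2]
ee_rot: [180.0, 0.0, 78.8]
force: [-0.6, -0.5, -0.5]
gripper_width: 60.2
gripper_force: 0.0
```

```bash
python3 st.py
```

```text
21.6833 [ 556.99 -226.96  192.23] F tool [-0.6  -0.51  0.54] tq tool [-0.079 -0.005  0.044] along hook 61.28 [1.800e+02 1.000e-02 7.883e+01]
```

{"api": "step_arm", "payload": {"plan": [0,0,-0.5,0,0,0,0,0,-1.5,0,0,0,0,0,-3,0,0,0,0,0,-3,0,0,0,0,0,-3,0,0,0]}}

```text
time_s: 22.1
ee_pos: [556.8, -226.8, 303.8]
ee_rot: [-180.0, 0.0, 78.8]
force: [0.5, 0.3, -0.5]
gripper_width: 59.7
gripper_force: 0.0
```

{"api": "step_arm", "payload": {"plan": [0,0,-3,0,0,0,0,0,-3,0,0,0,0,0,-1,0,0,0,0,0,0,0,0,0,0,0,0,0,0,0]}}

```text
time_s: 22.52
ee_pos: [556.8, -226.9, 371.7]
ee_rot: [-180.0, -0.0, 78.8]
force: [-0.8, 0.6, -0.5]
gripper_width: 60.6
gripper_force: 0.0
```

```bash
python3 - <<'E'
from h import *
P={n:viewer.grab_frame(n) for n in("scene","side")}
a=np.radians(78.83);X=np.array([np.sin(a),-np.cos(a),0]);Y=np.array([np.cos(a),np.sin(a),0]);Z=np.array([0,0,1.]);G=np.array([557,-227,198.])
tiles=[]
for n,p in P.items():
    im=cv2.resize(p["img"][:,:,::-1],None,fx=3,fy=3,interpolation=cv2.INTER_CUBIC)
    poly=lambda pts,c:cv2.polylines(im,[np.array([(proj(p,q)+.5)*3 for q in pts]).astype(int)],True,c,1)
    for d in(-135,-180): poly([G+u*45*X+v*65*Y+d*Z for u,v in((1,1),(-1,1),(-1,-1),(1,-1))],(0,255,0))
    poly([np.array([557+115*np.cos(t),-227+115*np.sin(t),18]) for t in np.linspace(0,6.28,60)],(255,0,255))
    c=(proj(p,G-90*Z)*3).astype(int); tiles.append(im[c[1]-230:c[1]+230,c[0]-200:c[0]+200])
cv2.imwrite("pics/s6.png",np.hstack(tiles))
s=sensors.state(); print(s["ee_pos"],s["force"],s["time_s"])
E
```

```text
[ 556.32929115 -226.64860593  369.94432556] [ 1.14336961  0.26712844 -1.18632131] 22.6167
```

View pics/s6.png

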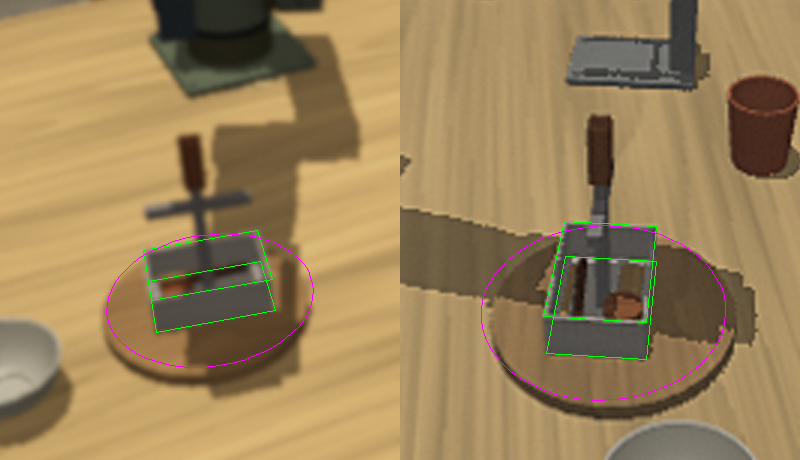

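The caddy stands upright on the bat, but in the side view the bat's outline sits slightly right of my assumed circle. I'll fit its centre from the first, unobstructed pictures.

```bash
python3 - <<'E'
from h import *
from scipy.optimize import minimize
for n in("scene","side"):
    p=viewer.grab_frame(n); im=cv2.imread(f"pics/{n}0.png")
    lab=cv2.cvtColor(im,cv2.COLOR_BGR2LAB).astype(float)
    c=proj(p,(557,-228,18)).astype(int)
    ref=np.median(lab[c[1]-8:c[1]+8,c[0]-12:c[0]+12].reshape(-1,3),0)
    def sil(x,y,r=115):
        t=np.linspace(0,2*np.pi,80)
        q=np.array([(proj(p,(x+r*np.cos(a),y+r*np.sin(a),z))) for a in t for z in(0,18)])
        m=np.zeros(im.shape[:2],np.uint8); cv2.fillConvexPoly(m,(cv2.convexHull(q.astype(np.float32))*16).astype(np.int32),1,cv2.LINE_8,4); return m>0
    roi=sil(557,-228,150); inn=sil(557,-228,85); out=roi&~sil(557,-228,135)
    L=np.log(lab[:,:,0]+1)
    a=lab[inn]; b=lab[out]
    W=np.linalg.pinv(np.cov(a.T)+np.cov(b.T))@(a.mean(0)-b.mean(0))
    s=lab@W; th=(a.mean(0)@W+b.mean(0)@W)/2; M=(s>th)
    M=cv2.medianBlur(M.astype(np.uint8),5)>0
    best=min(((np.sum((sil(x,y)^M)&roi),x,y) for x in range(541,577,2) for y in range(-244,-212,2)))
    print(n,best,np.sum(M&roi),[round(float(v),1) for v in (s[inn].mean(),s[out].mean(),s[inn].std(),s[out].std())])
E
```

```text
scene (np.int64(169), 563, -234) 2621 [2197.8, 2109.9, 5.6, 7.5]
side (np.int64(154), 567, -234) 4108 [453.3, 428.9, 2.8, 4.0]
```

Both views put the bat centre at about (565,-234), roughly 10 mm from where the caddy stands. I'll regrasp and shift it.

{"api": "step_arm", "payload": {"plan": [0,0,3,0,0,0,0,0,3.5,0,0,0,0,0,3.5,0,0,0,0,0,3.5,0,0,0,0,0,2.5,0,0,0]}}

```text
time_s: 23.13
ee_pos: [555.0, -226.1, 207.8]
ee_rot: [-179.7, -0.1, 78.8]
force: [-0.4, 0.2, -0.3]
gripper_width: 60.2
gripper_force: 0.0
```

{"api": "step_arm", "payload": {"plan": [0,0,1.5,0,0,0,0,0,0.4,0,0,0,0,0,0,0,0,0,0,0,0,0,0,0]}}

```text
time_s: 23.47
ee_pos: [557.3, -227.1, 193.7]
ee_rot: [180.0, 0.0, 78.8]
force: [-0.1, 0.0, -0.1]
gripper_width: 60.1
gripper_force: 0.0
```

{"api": "step_arm", "payload": {"plan": [0,0,0,0,0,0,0,0,0,0,0,0,0,0,0,0,0,0,0,0,0,0,0,0,0,0,0,0,0,0], "hand": 1.5, "newtons": 8}}

```text
time_s: 23.88
ee_pos: [557.1, -227.0, 193.8]
ee_rot: [179.9, 0.0, 78.8]
force: [-0.4, 0.4, 0.2]
gripper_width: 29.2
gripper_force: 0.0
```

{"api": "step_arm", "payload": {"plan": [0,0,0,0,0,0,0,0,0,0,0,0,0,0,0,0,0,0,0,0,0,0,0,0], "newtons": 30}}

```text
time_s: 24.22
ee_pos: [557.0, -226.9, 193.4]
ee_rot: [180.0, 0.0, 78.8]
force: [0.3, 0.0, 1.8]
gripper_width: 19.8
gripper_force: 30.0
```

```bash
python3 st.py
```

```text
24.2167 [ 556.97 -226.94  193.44] F tool [ 0.09  0.31 -1.79] tq tool [-0.045 -0.021  0.043] along hook 61.3 [1.7999e+02 1.0000e-02 7.8820e+01]
```

{"api": "step_arm", "payload": {"plan": [0,0,-0.2,0,0,0,0,0,-0.3,0,0,0,0,0,-0.3,0,0,0,-0.27,0.45,0,0,0,0,-0.26,0.47,0,0,0,0]}}

```text
time_s: 24.63
ee_pos: [565.2, -234.1, 201.2]
ee_rot: [180.0, 0.0, 78.8]
force: [-0.1, 0.7, -6.0]
gripper_width: 19.8
gripper_force: 30.0
```

{"api": "step_arm", "payload": {"plan": [0,0,0,0,0,0,0,0,0.2,0,0,0,0,0,0.2,0,0,0,0,0,0.1,0,0,0,0,0,0,0,0,0]}}

```text
time_s: 25.05
ee_pos: [564.6, -233.7, 195.6]
ee_rot: [-179.9, -0.0, 78.8]
force: [-0.7, -1.2, -5.6]
gripper_width: 20.2
gripper_force: 30.0
```

```bash
python3 st.py
```

```text
25.05 [ 564.56 -233.7   195.65] F tool [-1.32 -0.44  5.58] tq tool [-0.11  -0.031 -0.001] along hook 69.99 [-1.7993e+02 -1.0000e-02  7.8830e+01]
```

Contact is expected near 193.4, so about 2 mm remains.

{"api": "step_arm", "payload": {"plan": [0,0,0.05,0,0,0,0,0,0.05,0,0,0,0,0,0.05,0,0,0,0,0,0,0,0,0]}}

```text
time_s: 25.38
ee_pos: [564.9, -233.9, 194.7]
ee_rot: [-180.0, 0.0, 78.8]
force: [0.3, 0.7, -4.7]
gripper_width: 20.0
gripper_force: 30.0
```

{"api": "step_arm", "payload": {"plan": [0,0,0.05,0,0,0,0,0,0.05,0,0,0,0,0,0,0,0,0]}}

```text
time_s: 25.63
ee_pos: [564.9, -233.9, 193.7]
ee_rot: [-180.0, 0.0, 78.8]
force: [0.2, -0.6, -5.0]
gripper_width: 19.7
gripper_force: 30.0
```

```bash
python3 st.py
```

```text
25.6333 [ 564.94 -233.91  193.66] F tool [-0.6   0.31  5.04] tq tool [-0.118  0.015 -0.014] along hook 70.45 [-180.      0.     78.83]
```

{"api": "step_arm", "payload": {"plan": [0,0,0.05,0,0,0,0,0,0.05,0,0,0,0,0,0,0,0,0]}}

```text
time_s: 25.88
ee_pos: [565.1, -233.9, 193.5]
ee_rot: [180.0, 0.0, 78.8]
force: [-0.3, 0.9, -1.3]
gripper_width: 19.8
gripper_force: 30.0
```

```bash
python3 st.py
```

```text
25.8833 [ 565.07 -233.95  193.46] F tool [ 0.83 -0.47  1.31] tq tool [0.272 0.096 0.045] along hook 70.55 [1.7996e+02 1.0000e-02 7.8830e+01]
```

{"api": "step_arm", "payload": {"plan": [0,0,0.03,0,0,0,0,0,0,0,0,0], "newtons": 5}}

```text
time_s: 26.05
ee_pos: [565.1, -234.0, 193.4]
ee_rot: [179.9, 0.0, 78.8]
force: [-3.1, 1.6, 3.6]
gripper_width: 20.3
gripper_force: 5.0
```

{"api": "step_arm", "payload": {"plan": [0,0,0,0,0,0,0,0,0,0,0,0,0,0,0,0,0,0,0,0,0,0,0,0,0,0,0,0,0,0], "hand": 6}}

```text
time_s: 26.47
ee_pos: [565.1, -234.0, 192.4]
ee_rot: [180.0, 0.0, 78.8]
force: [-0.4, -0.5, -0.7]
gripper_width: 50.2
gripper_force: 0.0
```

{"api": "step_arm", "payload": {"plan": [0,0,0,0,0,0,0,0,0,0,0,0,0,0,0,0,0,0,0,0,-0.5,0,0,0,0,0,-1.5,0,0,0]}}

```text
time_s: 26.88
ee_pos: [563.8, -233.4, 210.7]
ee_rot: [-179.7, -0.1, 78.8]
force: [-0.5, -0.5, 0.1]
gripper_width: 60.2
gripper_force: 0.0
```

{"api": "step_arm", "payload": {"plan": [0,0,-3,0,0,0,0,0,-3,0,0,0,0,0,-3,0,0,0,0,0,-3,0,0,0,0,0,-3,0,0,0]}}

```text
time_s: 27.3
ee_pos: [564.7, -233.8, 364.5]
ee_rot: [180.0, 0.0, 78.8]
force: [0.7, 0.0, -0.6]
gripper_width: 59.7
gripper_force: 0.0
```

{"api": "step_arm", "payload": {"plan": [0,0,-1,0,0,0,0,0,0,0,0,0,0,0,0,0,0,0,0,0,0,0,0,0,0,0,0,0,0,0]}}

```text
time_s: 27.72
ee_pos: [564.4, -233.7, 370.1]
ee_rot: [-179.8, -0.0, 78.8]
force: [0.3, -0.5, 0.1]
gripper_width: 60.3
gripper_force: 0.0
```

```bash
python3 - <<'E'
from h import *
P={n:viewer.grab_frame(n) for n in("scene","side")}
a=np.radians(78.83);X=np.array([np.sin(a),-np.cos(a),0]);Y=np.array([np.cos(a),np.sin(a),0]);Z=np.array([0,0,1.]);G=np.array([565,-234,198.])
tiles=[]
for n,p in P.items():
    im=cv2.resize(p["img"][:,:,::-1],None,fx=3,fy=3,interpolation=cv2.INTER_CUBIC)
    poly=lambda pts,c:cv2.polylines(im,[np.array([(proj(p,q)+.5)*3 for q in pts]).astype(int)],True,c,1)
    for d in(-135,-180): poly([G+u*45*X+v*65*Y+d*Z for u,v in((1,1),(-1,1),(-1,-1),(1,-1))],(0,255,0))
    poly([np.array([565+115*np.cos(t),-234+115*np.sin(t),18]) for t in np.linspace(0,6.28,60)],(255,0,255))
    c=(proj(p,G-90*Z)*3).astype(int); tiles.append(im[c[1]-230:c[1]+230,c[0]-200:c[0]+200])
cv2.imwrite("pics/s7.png",np.hstack(tiles))
s=sensors.state(); print(s["ee_pos"],s["force"],s["time_s"])
E
```

```text
[ 564.61408991 -233.73034341  370.72657079] [-0.2754428   0.65506293 -0.05369338] 27.8167
```

View pics/s7.png

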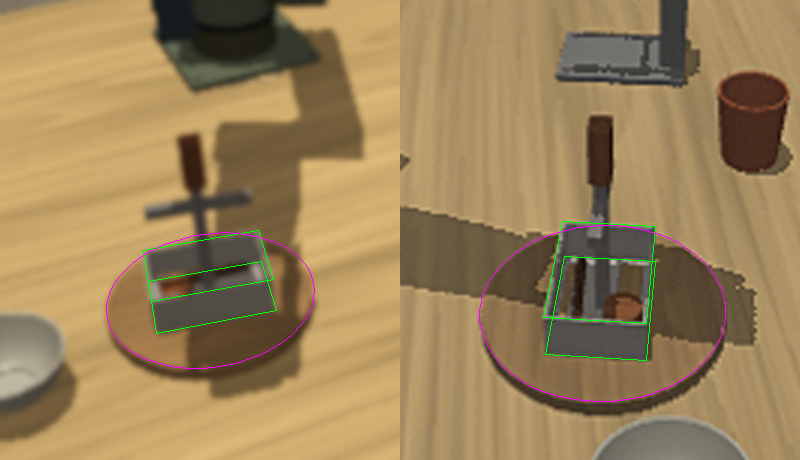

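The circle now matches the bat's rim in both views. The caddy stands upright in the middle, the gripper is clear, and the bowl and beaker haven't moved.

```bash
python3 -c "
from workcell import env
print(env.job_done())"
```

```text
the job is handed in; nothing more can be done
None
```

The caddy is off the hook and stands upright in the middle of the bat, released. Press and lift readings stayed under about 15 N, and the job is handed in at about 28 s; I first set it down about 10 mm off centre, so I regrasped it and shifted it before handing in.

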